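# Break down the fish-rack filter and sort its parts for service

## Robot

A 6-joint arm with a two-finger parallel gripper is mounted at the origin on the work surface. World frame = base frame: x ahead of the robot, y to its left, z up, the work surface at z = 0. Lengths are in m, angles in rad, forces in N, time in s.
With the tool pointing down it reaches from about 0.35 to 0.975 m from the base axis. Payload 4.9 kg.
Tool frame: the origin (TCP) lies on the front face of the gripper's body, between the roots of the fingers; the fingertips stand ctrl.finger_overhang ahead of it and the grasp point (between the pads) lies 54 mm ahead of it (ctrl.finger_overhang is the distance from the TCP to the fingertips, in m); z points along the fingers, y is the line along which they close (so a half turn about z gives the same grasp; the last joint's range is limited). The gripper opens to 85 mm and grips with 20 to 120 N. Pads are 22 mm wide; open, the fingers measure 114 mm over their backs; the gripper's body (76 mm by 85 mm) begins 54 mm behind the grasp point. The pads swing forward as they close: fully open they stand 13 mm farther back than shut.
Start: joints at [1.066, 0.053, 1.613, -0, 1.476, -0.119], TCP at [0.235, 0.579, 0.304] pointing down, gripper open.
Joint ranges: [-3.01, 3.01], [-1.01, 2.22], [0.06, 2.58], [-1.02, 4.17], [0.09, 2.62], [-3.14, 3.14]. Speed limits (rad/s): [2.57, 2.57, 3.14, 3.14, 3.14, 3.14].

## Interface

Orientations are given as a rotation vector (axis times angle).
In Python, from station import ctrl, vision gives the robot as it stands. The module is installed in compiled form; this text tells all that it offers.
- The arm moves only by the tool drive_tool, never from a script. Its argument "rows" is a list of rows, each a list of 2 entries, a list of its own where there are three numbers: the shift along the tool's x, y, z in m, then the turn about the tool's z in rad. A call has 1 to 10 rows; each row shifts and turns the commanded pose from where the row before left it, along the tool's axes as they then stand; what a row does not reach is not made up. A row lasts 1/10 s, in which the tool goes at most 50 mm and 8.59 degrees, less where a joint would pass 70% of its speed; a pose out of reach is approached as far as the arm can. A call with a gripper value outside its range is refused whole. "jaw" is the closure, from 0 (fully open) to 1 (shut), set as the call begins (left out, the last holds). The fingers move at their own pace and stop on an object; "grip_force" is the grip in N (left out, the last holds). Time passes only in rows, so rows that do not move let the fingers close. It gives the time, the measured TCP pose, the force, the opening and the grip force at its end, in the units of the state.
- ctrl.get_obs(): the state, without advancing time (a new reading comes with each control period).
- vision.get_image(name): name is "side" or "top" or "wrist"; returns a dict with "image" (384x512x3 uint8, blue, green, red), "vertical_fov" (degrees; the focal length in pixels is half the picture's height over the tangent of half this angle, whatever the lens; pixels are square), "cx", "cy" (the principal point, pixels), "R" (3x3) and "t" (3): a world point X has camera coordinates R X + t. Camera axes: x right, y down, z forward; pixel columns grow to the right and rows downward; lengths in m; the calibration is good to about 2 mm. A picture is of the moment at which its call begins. There is no depth.
- ctrl.finish_job(): hands the job in; it is judged then, once.
The state is a dict: "t": time; "q": joint angles; "dq": joint speeds; "effort": joint torques, N m; "tool_pos": TCP position; "tool_rot": TCP orientation; "contact_force": force on the tool from outside, world axes, zero at the start; "wrist_torque": the same for the moment, N m; "opening": finger opening in m; "grip_force": force on a finger pad.
Only numpy, scipy, OpenCV 4.12 (cv2) and the standard library are available. Lean on these libraries where they do the work, as an engineer would, in place of code of your own. Each camera call takes 0.05 s, during which the arm holds its last target. There are 200 camera calls.

## Task

Swing the red-pegged tab of the filter housing aside and leave it there, then lift the screen cassette out by its green handle and lay it flat, handle up, on the floor of the orange tray. Sort the loose fittings as well, before or after: both white pipe fittings (coupling and end cap) upright on the floor of the white tray, side by side, and the blue valve upright, knob up, on the floor of the blue tray. Leave the sample jar with the yellow lid alone.

Things in the scene. Friction and masses are not known exactly. Their poses are not given: they have to be found in the camera images.
- housing: black filter housing, fixed: block 130 (its x) x 150 (its y) x 28 mm high; open-topped recess 98 x 118 mm, floor at height 14 mm, holding the cassette with 4 mm play all round. Origin: centre of the underside, z up; yaw within 0.3 rad. The swing tab turns on its -x wall about a vertical hinge at x -57, y -45 mm in this frame
- tab (a joint): steel swing tab on the housing: 0 = closed, pointing along housing +x over the cassette; grows counterclockwise from above to a stop at 1.75; at 1.57 it lies along +y, clear of the cassette. Starts 0 to 0.3. Bar reaching 48 mm from the hinge, 14 wide, height 30 to 38 mm above the table; red peg, diameter 12, 42 from the hinge, height 38 to 69 mm. Turns lightly (under 1 N), stays where left
- screen: screen cassette: aluminium panel with dark mesh, 90 (x) x 110 (y) x 12 mm thick, about 180 g, with a green upright handle bar in its middle, 40 long along x, 12 thick along y, its top 48 mm above the origin. Origin: centre of the panel's underside, z up. It starts in the housing's recess, axes parallel to the housing's, underside at height 14 mm; the tab holds it down until swung aside
- coupling: white pipe coupling: open tube standing upright, outer diameter 44, bore 32, 50 mm high, about 50 g. Origin: centre of the underside, z up
- cap: white pipe end cap: solid-looking round cap, diameter 48 up to height 27, bevelled above to its closed top at 37 mm, about 50 g. Origin: centre of the underside, z up
- valve: blue valve: central block 34 x 34 x 30 mm high with a pipe stub of diameter 24 through it along its x (74 long in all, black end rings), and a round blue knob on top of diameter 30 from height 34 to 52 mm; about 90 g, stands on the flat foot of its block. The knob does not turn and can be gripped from above. Origin: centre of the underside, z up
- tray_white: white tray, for the white pipe fittings: fixed open rectangular tray, outside 130 (its x) x 150 (its y) x 28 mm high, walls and floor 5 mm thick, so 120 x 140 inside with the inner floor 5 above its origin. Origin: centre of the underside, z up. Yaw within 0.3 rad; trays and housing swap places between starts
- tray_blue: blue tray, for the valve: fixed open rectangular tray, outside 130 (its x) x 150 (its y) x 28 mm high, walls and floor 5 mm thick, so 120 x 140 inside with the inner floor 5 above its origin. Origin: centre of the underside, z up. Yaw within 0.3 rad; trays and housing swap places between starts
- tray_orange: orange tray, for the screen cassette: fixed open rectangular tray, outside 130 (its x) x 150 (its y) x 28 mm high, walls and floor 5 mm thick, so 120 x 140 inside with the inner floor 5 above its origin. Origin: centre of the underside, z up. Yaw within 0.3 rad; trays and housing swap places between starts
- jar: sample jar, to be left alone: greenish glass jar with a yellow lid, diameter 50, 65 mm high, loose on the table. Origin: centre of the underside, z up
There are look-alikes about, which are no part of the job. What is shaped like the screen but turquoise is not meant.

How it is judged:
On the way:
1. the tab is swung aside while the screen cassette still lies in the housing (value of joint tab above 1.2 rad and z of screen in the frame of housing below 0.02 m and horizontal distance between screen and housing below 0.015 m), for 0.2 s.
At the end, for the whole second after the job is handed in: Flat or upright (within 0.12 rad the cassette, 0.15 the rest) on their trays' inner floors (undersides within 7 mm): the cassette, handle up, in the orange tray, coupling and end cap in the white, the valve in the blue. All at rest; the tab still swung past 1.1 rad (x of screen in the frame of tray_orange between -0.03 and 0.03 m and y of screen in the frame of tray_orange between -0.035 and 0.035 m and z of screen in the frame of tray_orange between 0 and 0.012 m and angle between screen's own z axis and vertical below 0.12 rad and linear speed of each of screen, coupling, cap, valve below 0.02 m/s and x of coupling in the frame of tray_white between -0.045 and 0.045 m and y of coupling in the frame of tray_white between -0.055 and 0.055 m and z of coupling in the frame of tray_white between 0 and 0.012 m and angle between each of coupling, cap, valve's own z axis and vertical below 0.15 rad and x of cap in the frame of tray_white between -0.045 and 0.045 m and y of cap in the frame of tray_white between -0.055 and 0.055 m and z of cap in the frame of tray_white between 0 and 0.012 m and x of valve in the frame of tray_blue between -0.05 and 0.05 m and y of valve in the frame of tray_blue between -0.06 and 0.06 m and z of valve in the frame of tray_blue between 0 and 0.012 m and value of joint tab above 1.1 rad); the robot touches nothing.
It fails at once if the sample jar is shifted more than 30 mm or tipped over (distance of jar from where it was at the start of the episode above 0.03 m or angle between jar's own z axis and vertical above 0.5 rad).
It also fails if it takes over 131 s, if anything falls off the work surface, if the arm or the gripper's body presses on something with over 40 N, if the wrist force passes 120 N, or if a joint passes its speed limit or range.

## Working session

There is one attempt and no reset: what is moved stays moved. The work goes in short steps, Python scripts to look and compute and a tool call to move; the robot and the scene stay as the last step left them, time stands still between calls to the robot, and variables do not carry over. Pictures are saved under pics/ and viewed, at most 14 in all, crops included, and the job is handed in when it is done.

Besides the shell and the picture viewer there is one more tool, called as name([rows], argument=value, ...), one row to a line, values as JSON. drive_tool: Moves the arm, as the interface text tells. Its arguments: {"type":"object","properties":{"rows":{"type":"array","items":{"type":"array"}},"jaw":{"type":"number"},"grip_force":{"type":"number"}},"required":["rows"]}

```bash
mkdir -p pics; cat > h.py <<'E'
import numpy as np, cv2
from station import ctrl, vision
from scipy.spatial.transform import Rotation as Ro
def snap(n,f):
    d=vision.get_image(n); cv2.imwrite(f'pics/{f}.png',d['image']); 
    np.savez(f'pics/{f}.npz',**{k:np.array(v) for k,v in d.items()}); return d
def proj(d,X):
    X=np.atleast_2d(X); c=X@np.array(d['R']).T+np.array(d['t']).reshape(3); f=192/np.tan(np.radians(float(d['vertical_fov']))/2)
    return c[:,:2]/c[:,2:]*f+[float(d['cx']),float(d['cy'])]
def back(d,uv,z):
    uv=np.atleast_2d(uv); f=192/np.tan(np.radians(float(d['vertical_fov']))/2); R=np.array(d['R']); t=np.array(d['t']).reshape(3)
    r=np.c_[(uv-[float(d['cx']),float(d['cy'])])/f,np.ones(len(uv))]@R; o=-R.T@t
    return o+r*((z-o[2])/r[:,2])[:,None]
E
python3 - <<'E'
from h import *
o=ctrl.get_obs(); print(o, ctrl.finger_overhang); print(Ro.from_rotvec(o['tool_rot']).as_matrix().round(3))
for n in('top','side'):
    d=snap(n,n+'0'); print(n,d['vertical_fov'],d['cx'],d['cy'],np.round(d['R'],3),np.round(d['t'],3))
E
```

```text
{'t': 0.0, 'q': array([ 1.06599656e+00,  5.33777050e-02,  1.61427820e+00, -2.17763792e-05,
        1.47597482e+00, -1.18997715e-01]), 'dq': array([ 0.00023457, -0.0007846 ,  0.00137145, -0.00078284,  0.00175284,
        0.00226016]), 'effort': array([-1.28703359e-03, -3.93697321e+01, -3.70162833e+01, -3.27563002e-04,
        7.17864779e-03,  2.07485527e-06]), 'tool_pos': array([0.23496591, 0.5786514 , 0.30265937]), 'tool_rot': array([-6.02145597e-01, -3.08272868e+00,  3.05680125e-03]), 'contact_force': array([ 0.01511652, -0.02157296, -0.11114984]), 'wrist_torque': array([-0.03721841,  0.04982179,  0.03768349]), 'grip_force': 0.0, 'opening': 0.08562656653283371} 0.0726
[[-0.926  0.376 -0.001]
 [ 0.376  0.926 -0.002]
 [ 0.    -0.002 -1.   ]]
top 57.31666166151951 255.47001292713534 196.63055954596453 [[-0.01  -1.     0.006]
 [-0.985  0.009 -0.172]
 [ 0.171 -0.007 -0.985]] [0.148 0.445 1.224]
side 48.984652775772965 256.51685233627904 197.00555050243352 [[ 0.736 -0.677 -0.011]
 [-0.393 -0.414 -0.821]
 [ 0.551  0.609 -0.571]] [-0.227  0.28   1.122]
```

View pics/top0.png

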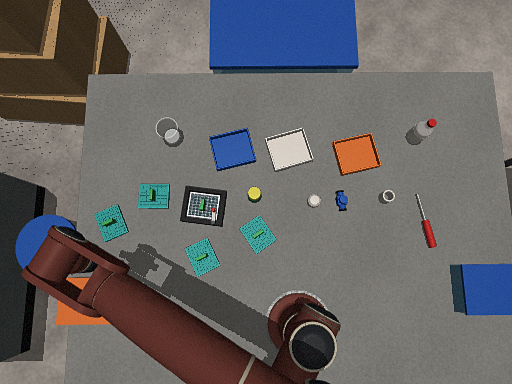

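View pics/side0.png

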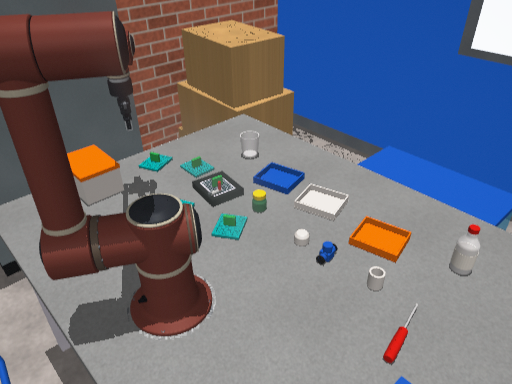

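Top view, possible cassettes: the one in the black housing at (204,206), aluminium with dark mesh and red peg at about (214,215), plus turquoise look-alikes at (153,196), (111,223), (202,257) and (258,234). I choose (204,206). The other items:
- **Fittings:** cap (314,200), valve (341,200), coupling (388,196). The glass at (168,130) and the bottle at (425,130) aren't part of the job.
- **Trays:** blue (233,149), white (289,149), orange (356,154).
- **Jar:** (254,193).

In the side view the cassette is at (217,187).

```bash
python3 - <<'E'
from h import *
L=np.load('pics/top0.npz'); im=L['image']; S=np.load('pics/side0.npz')['image']
a=cv2.resize(im[170:240,170:240],(400,400),interpolation=cv2.INTER_CUBIC)
b=cv2.resize(im[170:225,295:405],(800,400),interpolation=cv2.INTER_CUBIC)[:, :400]
b=cv2.resize(S[160:210,185:260],(600,400),interpolation=cv2.INTER_CUBIC)[:,:400]
cv2.imwrite('pics/crop1.png',np.hstack([a,b]))
hsv=cv2.cvtColor(im,cv2.COLOR_BGR2HSV)
def blob(mask,box,z,n,rect=True):
    x0,y0,x1,y1=box; m=np.zeros(mask.shape,np.uint8); m[y0:y1,x0:x1]=mask[y0:y1,x0:x1]*255
    c=max(cv2.findContours(m,cv2.RETR_EXTERNAL,cv2.CHAIN_APPROX_NONE)[0],key=cv2.contourArea)
    p=back(L,c[:,0].astype(float),z)[:,:2]
    r=cv2.minAreaRect((p*1000).astype(np.float32)); print(n,np.round(r[0],1),np.round(r[1],1),round(r[2],1),cv2.contourArea(c))
H,Sa,V=hsv[...,0],hsv[...,1],hsv[...,2]
blob((H>100)&(H<130)&(Sa>120),(200,120,262,178),.028,'blue')
blob((Sa<60)&(V>150),(260,120,320,178),.028,'white')
blob((H<20)&(Sa>150),(325,125,390,180),.028,'orange')
blob((V<60),(172,178,235,232),.028,'housing')
blob((V>140)&(Sa<70),(300,188,325,212),.03,'cap')
blob((V>140)&(Sa<70),(375,184,402,210),.05,'coupling')
blob((H>100)&(H<130)&(Sa>100),(330,185,352,215),.03,'valve')
blob((H>20)&(H<35)&(Sa>100),(240,180,265,205),.065,'jar')
blob((H>45)&(H<75)&(Sa>100),(185,190,222,222),.06,'handle')
blob(((H<8)|(H>172))&(Sa>120),(185,190,230,230),.069,'peg')
E
```

```text
blue [628.7 228.1] [136.3 148.4] 14.1 1337.0
white [630.   18.6] [129.3 145.8] 15.8 1062.5
orange [ 606.4 -230.8] [134.  157.1] 12.9 1387.0
housing [416.8 330.8] [154.7 131.1] 82.2 1466.5
cap [435.1 -68. ] [43.6 40.3] 89.5 100.0
coupling [ 444.2 -331.3] [39.3 40.4] 85.8 98.5
valve [ 430.7 -167.5] [39.8 69.6] 87.2 133.0
jar [454.5 148.7] [42.3 43. ] 89.5 115.5
handle [417.3 330.7] [16.2 42.3] 83.8 39.0
peg [396.6 293.7] [10.7 10.4] 0.6 6.5
```

View pics/crop1.png

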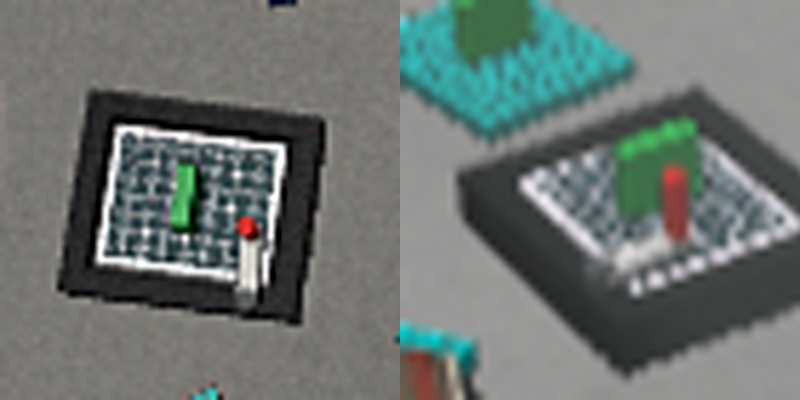

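The crop confirms it: aluminium-framed mesh panel, green handle, red peg at crop (247,227), hinge at the lower right, tab nearly closed. Next I go above the housing and look with the wrist camera.

drive_tool([
  [[-0.036,-0.027,0.007],0],
  [[-0.036,-0.027,0.007],0],
  [[-0.036,-0.027,0.007],0],
  [[-0.036,-0.027,0.007],0],
  [[-0.036,-0.027,0.007],0],
  [[-0.036,-0.027,0.007],0],
  [[-0.036,-0.027,0.007],0],
  [[0,0,0],-0.125],
  [[0,0,0],-0.125],
  [[0,0,0],0],
], jaw=1)

```text
t: 1.1
tool_pos: [0.3975, 0.3085, 0.2543]
tool_rot: [-0.215, -3.133, 0.001]
contact_force: [0.3, 0.1, -0.1]
opening: 0.0004
grip_force: 0.0
```

```bash
cat >> h.py <<'E'
def pose():
    o=ctrl.get_obs(); M=Ro.from_rotvec(o['tool_rot']).as_matrix(); return o['tool_pos'],M
def go(x,y,z,psi=None):
    p,M=pose(); s=M.T@(np.array([x,y,z])-p); cur=np.degrees(np.arctan2(M[1,0],M[0,0]))
    print('shift',s.round(4),'psi',round(cur,2),'turn',None if psi is None else round(float(np.radians((cur-psi+180)%360-180)),4))
E
python3 - <<'E'
from h import *
d=snap('wrist','w1'); print(pose()[0].round(4),d['vertical_fov'],np.round(d['R'],3),np.round(-np.array(d['R']).T@d['t'],3)); go(.4,.3,.25,172.2)
E
```

```text
[0.3974 0.3088 0.2545] 62.3024970580787 [[ 0.136  0.991 -0.001]
 [ 0.937 -0.128  0.325]
 [ 0.321 -0.045 -0.946]] [0.315 0.319 0.324]
shift [-0.0038 -0.0084  0.0045] psi 172.05 turn -0.0026
```

View pics/w1.png

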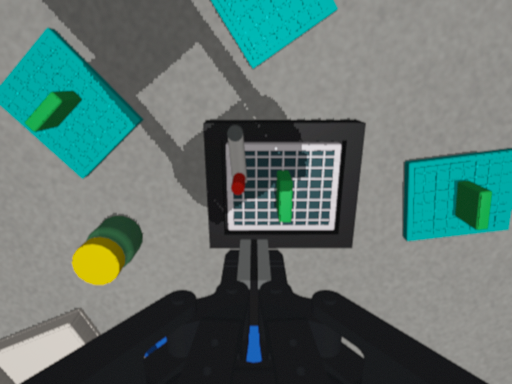

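Wrist view: housing corners at about (206,121), (364,122), (352,247) and (210,247), hinge (235,132), red peg (238,184), handle (285,195), jar lid (98,260).

```bash
python3 - <<'E'
from h import *
L=np.load('pics/w1.npz'); im=L['image']; hsv=cv2.cvtColor(im,cv2.COLOR_BGR2HSV);H,Sa,V=cv2.split(hsv)
print('housing',back(L,[[206,121],[364,122],[352,247],[210,247]],.028).round(4)[:,:2].tolist())
print('panel',back(L,[[228,142],[341,143],[336,231],[233,231]],.026).round(4)[:,:2].tolist())
print('hinge',back(L,[[235,132]],.038).round(4))
m=(((H<8)|(H>172))&(Sa>120)); m[:,:200]=0;m[:,280:]=0
ys,xs=np.nonzero(m); print('peg',xs.min(),xs.max(),ys.min(),ys.max())
for v in np.unique(ys): print(v,xs[ys==v].min(),xs[ys==v].max(),end='; ')
g=(H>45)&(H<75)&(Sa>100)&(V>140); g[:,:260]=0;g[:,310:]=0
ys,xs=np.nonzero(g);p=back(L,np.c_[xs,ys].astype(float),.062);r=cv2.minAreaRect((p[:,:2]*1000).astype(np.float32));print('handle top',r)
y=(H>20)&(H<35)&(Sa>100);ys,xs=np.nonzero(y);print('jar',back(L,[[xs.mean(),ys.mean()]],.065))
E
```

```text
housing [[0.3435, 0.2712], [0.3641, 0.4148], [0.4925, 0.3992], [0.4722, 0.2514]]
panel [[0.3657, 0.2878], [0.3811, 0.3934], [0.4726, 0.3839], [0.4581, 0.2779]]
hinge [[0.3556 0.2968 0.038 ]]
peg 232 244 173 194
173 237 240; 174 236 242; 175 235 243; 176 234 244; 177 234 244; 178 233 244; 179 233 244; 180 233 244; 181 233 244; 182 233 244; 183 233 244; 184 232 244; 185 232 244; 186 232 244; 187 232 244; 188 232 244; 189 232 243; 190 232 243; 191 233 243; 192 233 242; 193 234 241; 194 235 240; handle top ((422.7264404296875, 332.5920715332031), (10.724038124084473, 29.586523056030273), 83.67400360107422)
jar [[0.45262339 0.15364758 0.065     ]]
```

```bash
python3 - <<'E'
from h import *
go(.3766,.2714,.122,75.7); print(ctrl.get_obs()['q'].round(2))
E
```

```text
shift [ 0.0154 -0.0399  0.1325] psi 172.05 turn 1.6817
[ 0.51 -0.21  1.94  0.    1.41 -0.92]
```

drive_tool([
  [[0.015,-0.04,0],0],
  [[0,0,0.01],0.14],
  [[0,0,0.01],0.14],
  [[0,0,0.01],0.14],
  [[0,0,0.01],0.14],
  [[0,0,0],0.14],
  [[0,0,0],0.14],
  [[0,0,0],0.14],
  [[0,0,0],0.14],
  [[0,0,0],0.14],
])

```text
t: 2.15
tool_pos: [0.3769, 0.2719, 0.2148]
tool_rot: [-2.028, -2.399, 0.0]
contact_force: [0.2, 0.2, 0.4]
opening: -0.0
grip_force: 0.0
```

drive_tool([
  [[0,0,0],0.14],
  [[0,0,0],0.14],
  [[0,0,0],0.14],
  [[0,0,0],0],
  [[0,0,0],0],
])

```text
t: 2.65
tool_pos: [0.3771, 0.2717, 0.2148]
tool_rot: [2.474, 1.936, -0.0]
contact_force: [-0.3, -0.1, 0.5]
opening: 0.0
grip_force: 0.0
```

```bash
python3 - <<'E'
from h import *
go(.3766,.2714,.122,75.7); print(ctrl.get_obs()['q'].round(2))
E
```

```text
shift [-0.0004 -0.0004  0.0928] psi 76.09 turn 0.0068
[ 0.46 -0.27  2.07 -0.    1.35  0.71]
```

drive_tool([
  [[0,0,0.03],0],
  [[0,0,0.03],0],
  [[0,0,0.02],0],
  [[0,0,0.012],0],
  [[0,0,0],0],
])

```text
t: 3.15
tool_pos: [0.3761, 0.2711, 0.1211]
tool_rot: [-2.475, -1.934, 0.006]
contact_force: [0.3, 0.2, 0.5]
opening: 0.0001
grip_force: 0.0
```

drive_tool([
  [[0.004,0.0025,0],-0.14],
  [[0.004,0.0025,0],-0.14],
  [[0.004,0.0025,0],-0.14],
  [[0.004,0.0025,0],-0.14],
  [[0.004,0.0025,0],-0.14],
  [[0.004,0.0025,0],-0.14],
  [[0,0,0],0],
])

```text
t: 3.85
tool_pos: [0.3903, 0.2971, 0.1246]
tool_rot: [1.471, 2.774, 0.004]
contact_force: [0.1, -0.9, 0.2]
opening: -0.0001
grip_force: 0.0
```

drive_tool([
  [[0.004,0.0025,0],-0.14],
  [[0.004,0.0025,0],-0.14],
  [[0.004,0.0025,0],-0.14],
  [[0.004,0.0025,0],-0.14],
  [[0.004,0.0025,0],-0.14],
  [[0.004,0.0025,0],-0.14],
  [[0.004,0.0025,0],-0.14],
  [[0,0,0],0],
])

```text
t: 4.65
tool_pos: [0.3757, 0.3252, 0.124]
tool_rot: [-0.003, 3.14, 0.002]
contact_force: [-0.3, -0.2, -0.6]
opening: -0.0002
grip_force: 0.0
```

```bash
python3 - <<'E'
from h import *
snap('wrist','w2'); print(ctrl.get_obs()['contact_force']);go(.3554,.2975,.15,172)
E
```

```text
[-0.19137979  0.31345867  0.33341676]
shift [ 0.0202 -0.0275 -0.0262] psi 180.0 turn 0.1396
```

View pics/w2.png

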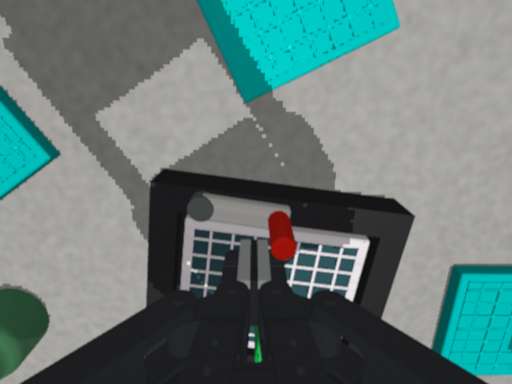

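The tab now lies along the housing's +y wall: hinge at (201,207), tab end at (290,212), peg base around (279,216). I'll work out its angle.

```bash
python3 - <<'E'
from h import *
L=np.load('pics/w2.npz'); a,b,c,d=back(L,[[201,207],[279,216],[286,252],[281,245]],.038)
print(a,b, np.degrees(np.arctan2(*(b-a)[[1,0]]))); print(back(L,[[283,250]],.069))
print(back(L,[[183,288],[190,222],[372,240],[290,208]],.026), back(L,[[155,170],[410,214]],.028))
E
```

```text
[0.35560658 0.29679073 0.038     ] [0.36068189 0.33815273 0.038     ] 83.004514978909
[[0.36351039 0.33763684 0.069     ]]
[[0.41509699 0.28063237 0.026     ]
 [0.36985864 0.28783332 0.026     ]
 [0.38125827 0.39463645 0.026     ]
 [0.36097513 0.34534988 0.026     ]] [[0.33819592 0.27129393 0.028     ]
 [0.36365803 0.41329444 0.028     ]]
```

drive_tool([
  [[0.003,0.002,0],-0.1],
  [[0,0,0],0],
  [[-0.003,0,0],0],
  [[-0.015,0,-0.03],0],
  [[0,0,-0.045],0.12],
  [[-0.015,0,-0.03],0.12],
  [[0,0,0],0],
])

```text
t: 5.4
tool_pos: [0.409, 0.3296, 0.2344]
tool_rot: [0.221, 3.124, 0.01]
contact_force: [0.2, -0.2, -0.1]
opening: -0.0
grip_force: 0.0
```

```bash
python3 - <<'E'
from h import *
snap('wrist','w3'); go(.4185,.3345,.2,172)
L=np.load('pics/w3.npz'); im=L['image']; H,Sa,V=cv2.split(cv2.cvtColor(im,cv2.COLOR_BGR2HSV))
g=((H>45)&(H<75)&(Sa>100)).astype(np.uint8)*255
for n,m in(('g',g),('r',(((H<8)|(H>172))&(Sa>120)).astype(np.uint8)*255)):
  for c in cv2.findContours(m,0,2)[0]:
    if cv2.contourArea(c)>40: print(n,cv2.contourArea(c),cv2.boundingRect(c))
E
```

```text
shift [-0.0102  0.0069  0.0313] psi 172.05 turn 0.001
g 1412.0 (52, 216, 60, 52)
g 1367.0 (445, 176, 37, 51)
g 704.0 (252, 165, 15, 56)
g 964.0 (0, 80, 37, 40)
r 237.5 (248, 114, 16, 20)
```

View pics/w3.png

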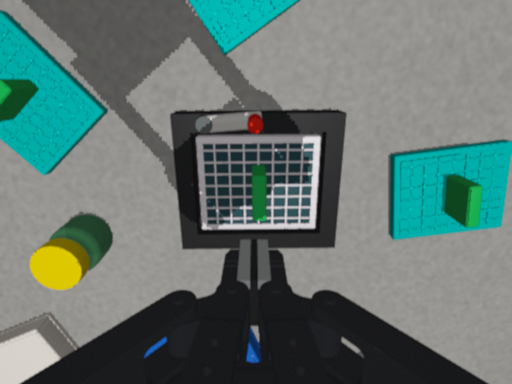

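The tab is clear of the panel: peg at (256,124), panel corners (197,136), (323,135), (317,228) and (202,230), handle column at 259.

```bash
python3 - <<'E'
from h import *
L=np.load('pics/w3.npz')
for q,z in(([[197,136],[323,135],[317,228],[202,230]],.026),([[172,112],[345,111],[335,246],[183,247]],.028)):
    p=back(L,q,z)[:,:2]; r=cv2.minAreaRect((p*1000).astype(np.float32)); print(p.mean(0).round(4),np.round(r[1],1),round(r[2],1))
print(back(L,[[259.5,221]],.062))
p=p.mean(0)
E
python3 - <<'E'
from h import *
go(.419,.335,.112,172)
E
```

```text
[0.4191 0.3349] [111.5  91.1] 82.4
[0.4177 0.3342] [149.3 129.4] 82.2
[[0.4386634  0.33108729 0.062     ]]
shift [-0.0102  0.0072  0.1193] psi 172.05 turn 0.001
```

drive_tool([
  [[-0.01,0.007,0],0],
  [[0,0,0],0],
  [[0,0,0.04],0],
  [[0,0,0.04],0],
  [[0,0,0.025],0],
  [[0,0,0.014],0],
  [[0,0,0],0],
], jaw=0)

```text
t: 6.15
tool_pos: [0.4142, 0.3329, 0.1055]
tool_rot: [-0.213, -3.129, 0.006]
contact_force: [0.3, -0.1, -0.7]
opening: 0.0854
grip_force: 0.0
```

drive_tool([
  [[0,0,0],0],
  [[0,0,0],0],
  [[0,0,0],0],
  [[0,0,0],0],
  [[0,0,0],0],
  [[0,0,0],0],
  [[0,0,0],0],
  [[0,0,0],0],
], jaw=1, grip_force=50)

```text
t: 6.95
tool_pos: [0.4166, 0.3343, 0.1098]
tool_rot: [0.213, 3.133, 0.001]
contact_force: [-1.4, 0.3, 5.1]
opening: 0.0109
grip_force: 51.7
```

drive_tool([
  [[0,0,-0.01],0],
  [[0,0,-0.015],0],
  [[0,0,-0.03],0],
  [[0,0,-0.04],0],
  [[0,0,-0.04],0],
  [[0,0,-0.03],0],
  [[0,0,0],0],
])

```text
t: 7.65
tool_pos: [0.4179, 0.3351, 0.2807]
tool_rot: [0.212, 3.125, 0.01]
contact_force: [0.1, -0.5, -2.2]
opening: 0.0112
grip_force: 50.7
```

```bash
python3 - <<'E'
from h import *
print(ctrl.get_obs()['contact_force'],ctrl.get_obs()['opening']); go(.606,-.2308,.27,180+12.9); snap('wrist','w4')
E
```

```text
[ 0.10703049 -0.45374024 -2.19465148] 0.011247634383383174
shift [-0.2628 -0.5353  0.0093] psi 172.22 turn -0.3609
```

View pics/w4.png

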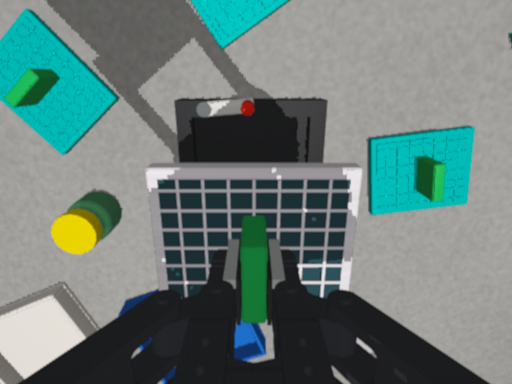

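drive_tool([
  [[-0.0188,-0.0382,0],0],
  [[-0.0188,-0.0382,0],0],
  [[-0.0188,-0.0382,0],0],
  [[-0.0188,-0.0382,0],0],
  [[-0.0188,-0.0382,0],0],
  [[-0.0188,-0.0382,0],0],
  [[-0.0188,-0.0382,0],0],
  [[-0.0188,-0.0382,0],0],
  [[-0.0188,-0.0382,0],0],
  [[-0.0188,-0.0382,0],0],
])

```text
t: 8.7
tool_pos: [0.5496, -0.0715, 0.271]
tool_rot: [-0.213, -3.13, -0.002]
contact_force: [1.3, 2.1, -2.2]
opening: 0.011
grip_force: 50.7
```

drive_tool([
  [[-0.0188,-0.0382,0],0],
  [[-0.0188,-0.0382,0],0],
  [[-0.0188,-0.0382,0],0],
  [[-0.0188,-0.0382,0],0],
  [[0,0,0],-0.12],
  [[0,0,0],-0.12],
  [[0,0,0],-0.12],
  [[0,0,0],0],
  [[0,0,0],0],
])

```text
t: 9.6
tool_pos: [0.6037, -0.2312, 0.2718]
tool_rot: [0.347, -3.119, -0.003]
contact_force: [0.4, -0.0, -2.5]
opening: 0.0106
grip_force: 50.8
```

```bash
cat > tray.py <<'E'
from h import *
def tray(L,lo,hi,box=None,z=.028):
    m=cv2.inRange(cv2.cvtColor(L['image'],cv2.COLOR_BGR2HSV),lo,hi)
    if box: k=np.zeros_like(m);x0,y0,x1,y1=box;k[y0:y1,x0:x1]=255;m&=k
    c=max(cv2.findContours(m,0,1)[0],key=cv2.contourArea); return m,c
E
python3 - <<'E'
from h import *
snap('wrist','w5'); go(.606,-.2308,.13,192.9)
E
```

```text
shift [-0.0025 -0.0003  0.1423] psi -167.27 turn -0.0029
```

View pics/w5.png

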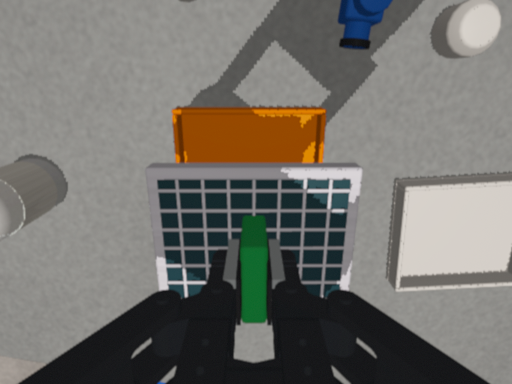

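The cassette hangs level over the orange tray, whose near edge runs from (174,108) to (325,109).

```bash
python3 - <<'E'
from h import *
L=np.load('pics/w5.npz'); a,b=back(L,[[174,109],[325,109]],.028)[:,:2]; u=(b-a)/np.linalg.norm(b-a); yaw=np.arctan2(-u[0],u[1])
c=(a+b)/2+.065*np.array([np.cos(yaw),np.sin(yaw)]); print(a,b,np.linalg.norm(b-a),np.degrees(yaw),c)
# same check for cassette centre relative to tcp: panel near edge
p,M=pose()
print('tray centre in tool',(M.T@(np.r_[c,0.0]-p)).round(4))
z=p[2]-.11+.026
e=back(L,[[148,167],[360,167]],z)[:,:2]; print('panel near edge mid in tool',(M.T@(np.r_[e.mean(0),0]-p)).round(4),np.linalg.norm(e[1]-e[0]), np.degrees(np.arctan2(*(e[1]-e[0])[::-1])))
E
```

```text
[ 0.56350704 -0.31882775] [ 0.53153594 -0.17739607] 0.14500025359125351 12.737812397850883 [ 0.61092179 -0.23378006]
tray centre in tool [-0.0069 -0.0045  0.2723]
panel near edge mid in tool [ 0.0427 -0.0007  0.2724] 0.10566297489249278 102.71547915718766
```

drive_tool([
  [[-0.005,-0.004,0],0],
  [[0,0,0.035],0],
  [[0,0,0.035],0],
  [[0,0,0.035],0],
  [[0,0,0.03],0],
  [[0,0,0.02],0],
  [[0,0,0.01],0],
  [[0,0,0.003],0],
  [[0,0,0],0],
  [[0,0,0],0],
])

```text
t: 10.65
tool_pos: [0.6113, -0.2349, 0.1078]
tool_rot: [-0.351, 3.119, -0.003]
contact_force: [-0.1, 0.3, -1.2]
opening: 0.0112
grip_force: 50.7
```

drive_tool([
  [[0,0,0.002],0],
  [[0,0,0.002],0],
  [[0,0,0.001],0],
  [[0,0,0],0],
  [[0,0,0],0],
  [[0,0,0],0],
])

```text
t: 11.25
tool_pos: [0.6102, -0.2344, 0.1009]
tool_rot: [0.351, -3.122, 0.0]
contact_force: [0.5, 0.4, -1.9]
opening: 0.0113
grip_force: 50.8
```

drive_tool([
  [[0,0,0.001],0],
  [[0,0,0.001],0],
  [[0,0,0],0],
  [[0,0,0],0],
])

```text
t: 11.65
tool_pos: [0.6105, -0.2345, 0.1008]
tool_rot: [0.352, -3.122, 0.0]
contact_force: [-4.9, 2.4, 7.7]
opening: 0.0111
grip_force: 52.2
```

drive_tool([
  [[0,0,-0.001],0],
  [[0,0,0],0],
  [[0,0,0],0],
  [[0,0,0],0],
  [[0,0,0],0],
  [[0,0,-0.03],0],
  [[0,0,-0.045],0],
  [[0,0,-0.045],0],
  [[0,0,-0.04],0],
  [[0,0,0],0],
], jaw=0)

```text
t: 12.65
tool_pos: [0.6131, -0.2358, 0.2689]
tool_rot: [-0.35, 3.11, -0.012]
contact_force: [1.0, -0.9, -0.1]
opening: 0.0855
grip_force: 0.0
```

```bash
python3 - <<'E'
from h import *
L=snap('top','t2'); snap('wrist','w6'); 
a=cv2.imread('pics/w6.png'); b=L['image'][110:260,270:420]
cv2.imwrite('pics/c2.png',np.hstack([cv2.resize(a,(480,360)),cv2.resize(b,(320,360))]))
go(.431,-.1675,.2)
E
```

```text
shift [0.1604 0.1056 0.061 ] psi -167.15 turn None
```

View pics/c2.png

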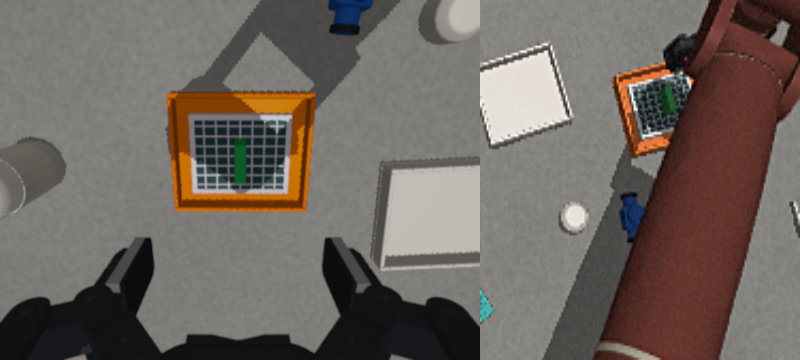

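The cassette lies flat and centred in the orange tray. Now I look at the fittings.

drive_tool([
  [[0.031,0.015,-0.01],0],
  [[0.031,0.015,-0.01],0],
  [[0.031,0.015,-0.01],0],
  [[0.031,0.015,-0.01],0],
  [[0.031,0.015,-0.01],0],
  [[0.031,0.015,-0.01],0],
  [[0,0,0],0.11],
  [[0,0,0],0.11],
  [[0,0,0],0],
  [[0,0,0],0],
])

```text
t: 13.75
tool_pos: [0.4085, -0.1877, 0.3181]
tool_rot: [0.01, -3.139, -0.003]
contact_force: [0.3, 0.7, 0.1]
opening: 0.0851
grip_force: 0.0
```

```bash
python3 - <<'E'
from h import *
snap('wrist','w7'); go(.41,-.19,.33,180)
E
```

```text
shift [-0.0013 -0.0022 -0.0115] psi -179.64 turn 0.0062
```

View pics/w7.png

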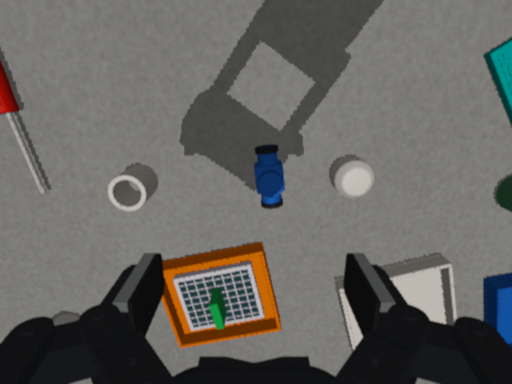

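The cassette sits flat in the tray at (219,297). The coupling's top is at (127,192), the cap at (354,178), and the valve's axis runs from (267,149) to (271,204).

```bash
python3 - <<'E'
from h import *
L=np.load('pics/w7.npz'); im=L['image']; H,Sa,V=cv2.split(cv2.cvtColor(im,cv2.COLOR_BGR2HSV))
t=np.linspace(0,2*np.pi,60)
def sil(parts,x,y):
    P=np.vstack([np.c_[x+r*np.cos(t),y+r*np.sin(t),0*t+z] for r,z in parts]); h=cv2.convexHull(proj(L,P).astype(np.float32)); m=cv2.moments(h); return np.array([m['m10'],m['m01']])/m['m00'],m['m00']
def fit(n,mask,box,parts):
    x0,y0,x1,y1=box; k=np.zeros_like(H);k[y0:y1,x0:x1]=mask[y0:y1,x0:x1]*255
    c=max(cv2.findContours(k,0,1)[0],key=cv2.contourArea);c=cv2.convexHull(c);m=cv2.moments(c);g=np.array([m['m10'],m['m01']])/m['m00']
    X=back(L,[g],.025)[0,:2]
    for _ in range(10):
        s,A=sil(parts,*X); X=X+back(L,[g],.025)[0,:2]-back(L,[s],.025)[0,:2]
    print(n,X.round(4),'area',m['m00'],A)
fit('coupling top',(V>150)&(Sa<60),(95,165,160,225),[(.022,.05)])
fit('coupling all',(V>135)&(Sa<60),(95,165,160,225),[(.022,.05),(.022,.0)])
fit('cap',(V>135)&(Sa<60),(325,155,385,205),[(.024,.027),(.016,.037),(.024,0)])
k=(H>100)&(H<130)&(Sa>100); k=k.astype(np.uint8); k[:140]=0;k[220:]=0;k[:,:240]=0;k[:,300:]=0
ys,xs=np.nonzero(k); p=back(L,np.c_[xs,ys].astype(float),.02)[:,:2]; r=cv2.minAreaRect((p*1000).astype(np.float32)); print(r,p.mean(0))
a,b=back(L,[[267,147],[272,206]],.012)[:,:2];print(a,b,(a+b)/2,np.degrees(np.arctan2(*(b-a)[::-1])))
for v in range(140,214,4):
    q=np.nonzero(k[v])[0]; print(v,q.min() if len(q) else '',q.max() if len(q) else '',end=';')
E
python3 -c "
import cv2;i=cv2.imread('pics/w7.png');cv2.imwrite('pics/c3.png',cv2.resize(i[130:230,210:400],(760,400),interpolation=2))"
```

```text
coupling top [ 0.4455 -0.3311] area 1057.5 1126.4803423543926
coupling all [ 0.4527 -0.3397] area 1106.5 1769.9749237206415
cap [ 0.4379 -0.0645] area 1116.0 1511.238919047406
((432.5854797363281, -169.3535614013672), (74.27716064453125, 33.75813293457031), 7.589285850524902) [ 0.43388468 -0.16911142]
[ 0.3991394  -0.17185814] [ 0.47494476 -0.16390892] [ 0.43704208 -0.16788353] 5.98635972808164
140  ;144  ;148 258 267;152 271 276;156 257 276;160 258 279;164 255 281;168 254 282;172 255 282;176 255 282;180 256 283;184 256 283;188 257 284;192 258 280;196 262 280;200 262 281;204 265 274;208  ;212  ;
```

View pics/c3.png

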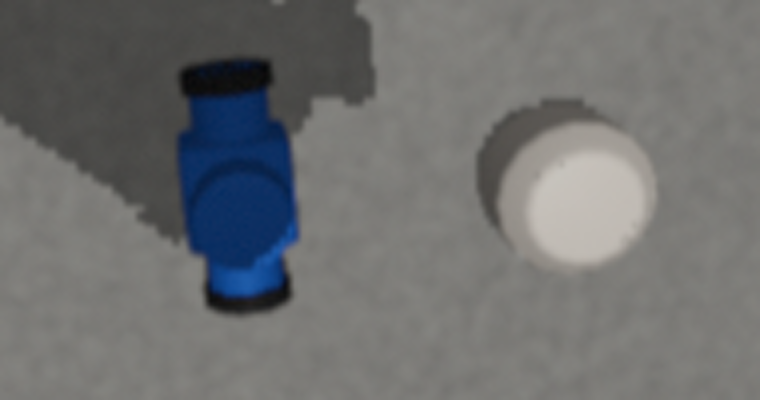

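The crop shows the valve upright in its block, knob centre at pixel (270.5,183), and the cap's top disc centre at (357,182).

```bash
python3 - <<'E'
from h import *
L=np.load('pics/w7.npz')
print('knob',back(L,[[270.5,183]],.052),'cap',back(L,[[357,182]],.037))
a,b=back(L,[[338,283],[445,255]],.028)[:,:2]; print(a,b,np.linalg.norm(a-b))
u=(b-a)/np.linalg.norm(b-a);n=np.array([u[1],-u[0]]);print('white c?',(b-u*.075)+n*.065, np.degrees(np.arctan2(n[1],n[0])))
print(back(L,[[486,278]],.028))
go(.4355,-.168,.2,186)
E
```

```text
knob [[ 0.43162026 -0.16896445  0.052     ]] cap [[ 0.434475  -0.0678532  0.037    ]]
[ 0.57820904 -0.07422709] [0.53502928 0.05986096] 0.14086907806799934
white c? [0.61988967 0.0083953 ] 17.84987738529881
[[0.56925618 0.12123355 0.028     ]]
shift [-0.0272  0.0195  0.1184] psi -179.64 turn -0.0985
```

drive_tool([
  [[-0.0235,0.0185,0],0],
  [[0,0,0],-0.1],
  [[0,0,0.04],0],
  [[0,0,0.04],0],
  [[0,0,0.03],0],
  [[0,0,0],0],
  [[0,0,0],0],
])

```text
t: 14.5
tool_pos: [0.4323, -0.1693, 0.2098]
tool_rot: [0.165, -3.136, -0.001]
contact_force: [0.4, -0.6, -0.3]
opening: 0.0855
grip_force: 0.0
```

```bash
python3 - <<'E'
from h import *
d=snap('wrist','w8'); go(.432,-.169,.096,186)
b=d['image']; k=cv2.inRange(cv2.cvtColor(b,cv2.COLOR_BGR2HSV),(100,100,0),(130,255,255)); k[:100]=0
c=max(cv2.findContours(k,0,1)[0],key=cv2.contourArea); print(cv2.boundingRect(c),cv2.minAreaRect(c))
E
```

```text
shift [0.0011 0.001  0.1153] psi -173.99 turn 0.0002
(234, 151, 41, 74) ((254.0, 187.5), (73.0, 40.0), 90.0)
```

View pics/w8.png

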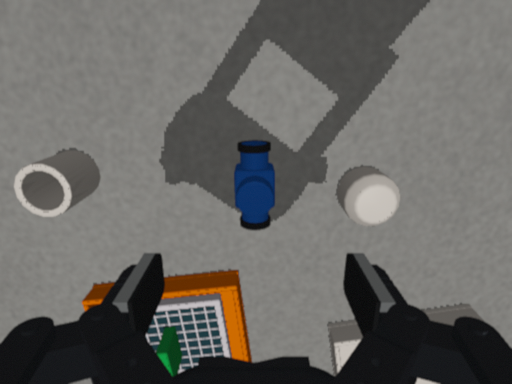

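The valve is aligned at column 254, midway between the fingers, so I descend and grip its block.

drive_tool([
  [[0.001,0.001,0.03],0],
  [[0,0,0.04],0],
  [[0,0,0.03],0],
  [[0,0,0.012],0],
  [[0,0,0],0],
  [[0,0,0],0],
])

```text
t: 15.15
tool_pos: [0.4327, -0.1694, 0.1002]
tool_rot: [-0.164, 3.134, -0.003]
contact_force: [0.1, -0.5, 0.0]
opening: 0.0854
grip_force: 0.0
```

drive_tool([
  [[0,0,0],0],
  [[0,0,0],0],
  [[0,0,0],0],
  [[0,0,0],0],
  [[0,0,0],0],
  [[0,0,0],0],
], jaw=1, grip_force=40)

```text
t: 15.75
tool_pos: [0.4317, -0.1688, 0.0989]
tool_rot: [-0.164, 3.136, -0.001]
contact_force: [-1.7, 1.3, 5.8]
opening: 0.0319
grip_force: 39.5
```

drive_tool([
  [[0,0,-0.02],0],
  [[0,0,-0.04],0],
  [[0,0,-0.04],0],
  [[0,0,-0.04],0],
  [[0,0,-0.03],0],
  [[0,0,0],0],
])

```text
t: 16.35
tool_pos: [0.433, -0.1695, 0.2734]
tool_rot: [-0.163, 3.129, -0.009]
contact_force: [1.7, 0.4, -0.2]
opening: 0.0321
grip_force: 39.9
```

```bash
python3 - <<'E'
from h import *
go(.6287,.2281,.27,194.1)
E
```

```text
shift [-0.236   0.3751  0.0031] psi -174.02 turn -0.1418
```

drive_tool([
  [[-0.0236,0.0375,0],0],
  [[-0.0236,0.0375,0],0],
  [[-0.0236,0.0375,0],0],
  [[-0.0236,0.0375,0],0],
  [[-0.0236,0.0375,0],0],
  [[-0.0236,0.0375,0],0],
  [[-0.0236,0.0375,0],0],
  [[-0.0236,0.0375,0],0],
  [[-0.0236,0.0375,0],0],
  [[-0.0236,0.0375,0],0],
])

```text
t: 17.35
tool_pos: [0.6267, 0.2307, 0.2654]
tool_rot: [0.164, -3.134, 0.001]
contact_force: [0.7, -0.5, -0.2]
opening: 0.0318
grip_force: 39.9
```

drive_tool([
  [[0,0,0],-0.14],
  [[0,0,0],0],
  [[0,0,0],0],
])

```text
t: 17.65
tool_pos: [0.6263, 0.2287, 0.2661]
tool_rot: [0.378, -3.116, 0.001]
contact_force: [-1.0, -0.7, -0.6]
opening: 0.0323
grip_force: 40.0
```

```bash
python3 - <<'E'
from h import *
snap('wrist','w9'); go(.6287,.2281,.104,194.1)
E
```

```text
shift [-0.0025 -0.0008  0.1627] psi -166.18 turn -0.0048
```

View pics/w9.png

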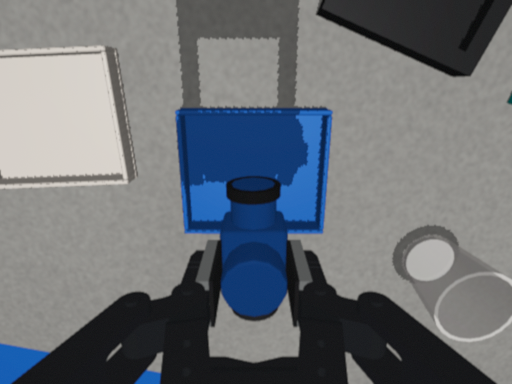

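The valve is held upright over the blue tray, whose corners are (178,111), (330,110), (323,232) and (186,232).

drive_tool([
  [[-0.003,0,0.035],0],
  [[0,0,0.035],0],
  [[0,0,0.035],0],
  [[0,0,0.03],0],
  [[0,0,0.015],0],
  [[0,0,0.006],0],
  [[0,0,0],0],
  [[0,0,0],0],
])

```text
t: 18.5
tool_pos: [0.631, 0.2299, 0.1141]
tool_rot: [-0.381, 3.115, 0.001]
contact_force: [0.2, 0.2, -0.1]
opening: 0.0318
grip_force: 40.0
```

drive_tool([
  [[0,0,0.001],0],
  [[0,0,0.001],0],
  [[0,0,0.001],0],
  [[0,0,0],0],
  [[0,0,0],0],
  [[0,0,0],0],
])

```text
t: 19.1
tool_pos: [0.6298, 0.2298, 0.1089]
tool_rot: [0.383, -3.118, 0.0]
contact_force: [0.3, 0.9, -1.4]
opening: 0.0324
grip_force: 40.0
```

drive_tool([
  [[0,0,0.001],0],
  [[0,0,0.001],0],
  [[0,0,0.001],0],
  [[0,0,0.001],0],
  [[0,0,0.001],0],
  [[0,0,0],0],
  [[0,0,0],0],
])

```text
t: 19.8
tool_pos: [0.6298, 0.2298, 0.104]
tool_rot: [-0.383, 3.118, 0.0]
contact_force: [-0.5, -0.7, 0.5]
opening: 0.0322
grip_force: 40.1
```

drive_tool([
  [[0,0,0.001],0],
  [[0,0,0],0],
  [[0,0,0],0],
])

```text
t: 20.1
tool_pos: [0.6299, 0.2298, 0.104]
tool_rot: [0.383, -3.118, 0.0]
contact_force: [-3.3, -1.2, 5.9]
opening: 0.0322
grip_force: 40.7
```

drive_tool([
  [[0,0,0],0],
  [[0,0,0],0],
  [[0,0,0],0],
  [[0,0,0],0],
  [[0,0,-0.02],0],
  [[0,0,-0.04],0],
  [[0,0,-0.045],0],
  [[0,0,-0.045],0],
  [[0,0,0],0],
  [[0,0,0],0],
], jaw=0)

```text
t: 21.1
tool_pos: [0.6306, 0.2299, 0.2551]
tool_rot: [-0.382, 3.114, 0.001]
contact_force: [0.8, -0.5, -0.1]
opening: 0.0856
grip_force: 0.0
```

```bash
python3 - <<'E'
from h import *
snap('wrist','w10'); L=np.load('pics/w9.npz')
# white tray right side (its +y... side nearest blue) from w9
a,b=back(L,[[105,47],[130,183]],.028)[:,:2]; print(a,b,np.linalg.norm(b-a))
u=(b-a)/np.linalg.norm(b-a); n=np.array([-u[1],u[0]]); print('white c',(a+b)/2-.075*n,np.degrees(np.arctan2(u[1],u[0])))
go(.4345,-.068,.25,105.8); print(ctrl.get_obs()['q'].round(2))
E
```

```text
[0.54887939 0.07267409] [0.67040454 0.10918709] 0.1268919316538053
white c [0.63122313 0.01910265] 16.723228464847757
shift [ 0.2613 -0.2417  0.0026] psi -166.01 turn 1.5392
[ 0.24  0.19  1.55  0.    1.4  -1.58]
```

View pics/w10.png

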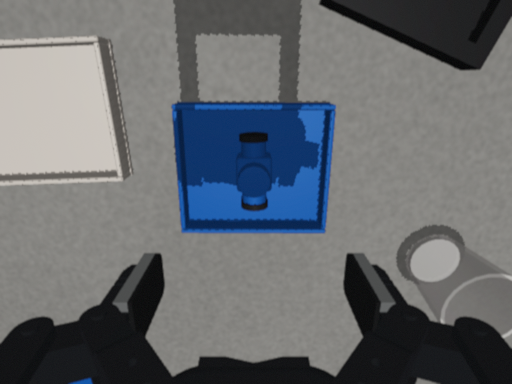

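The valve stands in the blue tray. Next the cap.

drive_tool([
  [[0.0327,-0.0302,0],0],
  [[0.0327,-0.0302,0],0],
  [[0.0327,-0.0302,0],0],
  [[0.0327,-0.0302,0],0],
  [[0.0327,-0.0302,0],0],
  [[0.0327,-0.0302,0],0],
  [[0.0327,-0.0302,0],0],
  [[0.0327,-0.0302,0],0],
  [[0,0,0],0.14],
  [[0,0,0],0.14],
])

```text
t: 22.15
tool_pos: [0.4327, -0.0688, 0.2503]
tool_rot: [-0.07, -3.137, -0.002]
contact_force: [0.4, -0.6, 0.5]
opening: 0.0858
grip_force: 0.0
```

drive_tool([
  [[0,0,0],0.14],
  [[0,0,0],0.14],
  [[0,0,0],0.14],
  [[0,0,0],0.14],
  [[0,0,0],0.14],
  [[0,0,0],0.14],
  [[0,0,0],0.14],
  [[0,0,0],0.14],
  [[0,0,0],0.14],
  [[0,0,0],0],
])

```text
t: 23.15
tool_pos: [0.4334, -0.0676, 0.2505]
tool_rot: [-1.893, -2.502, 0.002]
contact_force: [0.2, -0.6, 0.2]
opening: 0.085
grip_force: 0.0
```

```bash
python3 - <<'E'
from h import *
d=snap('wrist','w11'); go(.4345,-.068,.092,106.2)
m=cv2.inRange(cv2.cvtColor(d['image'],cv2.COLOR_BGR2HSV),(0,0,140),(180,60,255)); m[260:]=0
for c in cv2.findContours(m,0,1)[0]:
    if cv2.contourArea(c)>200: r=cv2.minEnclosingCircle(c); print(cv2.contourArea(c),r,back(d,[r[0]],.03))
E
```

```text
shift [-0.0009  0.0013  0.1588] psi 105.91 turn -0.005
14397.0 ((456.5, 137.5), 97.21378326416016) [[0.60184572 0.0161243  0.03      ]]
```

drive_tool([
  [[-0.001,0.001,0.04],0],
  [[0,0,0.04],0],
  [[0,0,0.04],0],
  [[0,0,0.03],0],
  [[0,0,0.008],0],
  [[0,0,0],0],
  [[0,0,0],0],
])

```text
t: 23.9
tool_pos: [0.4365, -0.0689, 0.0962]
tool_rot: [1.894, 2.504, 0.001]
contact_force: [0.7, -0.4, 1.4]
opening: 0.0852
grip_force: 0.0
```

drive_tool([
  [[0,0,0],0],
  [[0,0,0],0],
  [[0,0,0],0],
  [[0,0,0],0],
  [[0,0,0],0],
  [[0,0,0],0],
], jaw=1, grip_force=30)

```text
t: 24.5
tool_pos: [0.4364, -0.0689, 0.0965]
tool_rot: [1.895, 2.504, 0.0]
contact_force: [-2.2, 0.4, 5.8]
opening: 0.0439
grip_force: 29.0
```

drive_tool([
  [[0,0,-0.02],0],
  [[0,0,-0.04],0],
  [[0,0,-0.04],0],
  [[0,0,-0.04],0],
  [[0,0,-0.03],0],
  [[0,0,0],0],
])

```text
t: 25.1
tool_pos: [0.4378, -0.0693, 0.2712]
tool_rot: [1.889, 2.497, 0.006]
contact_force: [0.2, 0.4, 1.0]
opening: 0.044
grip_force: 28.9
```

```bash
python3 - <<'E'
from h import *
y=np.radians(16.2); ax=np.array([-np.sin(y),np.cos(y)])
for s in(1,-1): go(*(np.array([.631,.019])+s*.032*ax),.25,106.2)
E
```

```text
shift [0.0646 0.2095 0.0227] psi 105.77 turn -0.0075
shift [0.0006 0.21   0.0231] psi 105.77 turn -0.0075
```

drive_tool([
  [[0.013,0.042,0],0],
  [[0.013,0.042,0],0],
  [[0.013,0.042,0],0],
  [[0.013,0.042,0],0],
  [[0.013,0.042,0],0],
  [[0,0,0],0],
  [[0,0,0],0],
])

```text
t: 25.8
tool_pos: [0.6199, 0.0515, 0.2628]
tool_rot: [-1.893, -2.504, 0.003]
contact_force: [-0.1, -0.1, -0.5]
opening: 0.0439
grip_force: 29.0
```

```bash
python3 - <<'E'
from h import *
snap('wrist','w12'); go(.631-.0089,.019+.0307,.1015,106.2);print(ctrl.get_obs()['opening'])
E
```

```text
shift [-0.0021  0.0026  0.1619] psi 105.78 turn -0.0073
0.04399476370060935
```

View pics/w12.png

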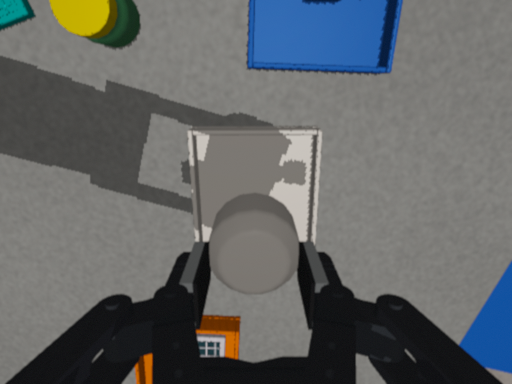

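The cap hangs level over the white tray, whose edges are at columns 190 and 321 with the fingers centred at 255. That was my 15th picture against a limit of 14, so I'm viewing no more and will check the rest numerically.

drive_tool([
  [[-0.002,0.002,0.035],0],
  [[0,0,0.035],0],
  [[0,0,0.035],0],
  [[0,0,0.03],0],
  [[0,0,0.015],0],
  [[0,0,0.005],0],
  [[0,0,0.001],0],
  [[0,0,0.001],0],
  [[0,0,0],0],
  [[0,0,0],0],
])

```text
t: 26.85
tool_pos: [0.6233, 0.0496, 0.1094]
tool_rot: [1.895, 2.503, 0.002]
contact_force: [0.3, -0.8, -1.0]
opening: 0.044
grip_force: 29.0
```

drive_tool([
  [[0,0,0.001],0],
  [[0,0,0.001],0],
  [[0,0,0.001],0],
  [[0,0,0],0],
  [[0,0,0],0],
])

```text
t: 27.35
tool_pos: [0.6224, 0.0496, 0.1047]
tool_rot: [-1.896, -2.505, 0.0]
contact_force: [0.2, -0.6, -0.4]
opening: 0.0441
grip_force: 29.0
```

drive_tool([
  [[0,0,0.001],0],
  [[0,0,0.001],0],
  [[0,0,0.001],0],
  [[0,0,0.001],0],
  [[0,0,0],0],
  [[0,0,0],0],
])

```text
t: 27.95
tool_pos: [0.6226, 0.0496, 0.1016]
tool_rot: [-1.896, -2.505, 0.0]
contact_force: [-3.1, 0.5, 5.7]
opening: 0.0439
grip_force: 30.5
```

drive_tool([
  [[0,0,0],0],
  [[0,0,0],0],
  [[0,0,0],0],
  [[0,0,0],0],
  [[0,0,-0.02],0],
  [[0,0,-0.04],0],
  [[0,0,-0.045],0],
  [[0,0,-0.045],0],
  [[0,0,0],0],
  [[0,0,0],0],
], jaw=0.25)

```text
t: 28.95
tool_pos: [0.6233, 0.0495, 0.2529]
tool_rot: [1.894, 2.502, 0.003]
contact_force: [-0.2, -0.2, -1.4]
opening: 0.064
grip_force: 0.0
```

```bash
python3 - <<'E'
from h import *
print(ctrl.get_obs()['opening']); go(.4445,-.331,.25,106.2)
E
```

```text
0.06404583741532865
shift [-0.3177 -0.2754  0.0023] psi 105.75 turn -0.0078
```

drive_tool([
  [[-0.0353,-0.0306,0],0],
  [[-0.0353,-0.0306,0],0],
  [[-0.0353,-0.0306,0],0],
  [[-0.0353,-0.0306,0],0],
  [[-0.0353,-0.0306,0],0],
  [[-0.0353,-0.0306,0],0],
  [[-0.0353,-0.0306,0],0],
  [[-0.0353,-0.0306,0],0],
  [[-0.0353,-0.0306,0],0],
  [[0,0,0],-0.008],
], jaw=0)

```text
t: 29.95
tool_pos: [0.4408, -0.3344, 0.2485]
tool_rot: [-1.892, -2.504, 0.002]
contact_force: [-0.2, 1.3, -0.4]
opening: 0.0853
grip_force: 0.0
```

```bash
python3 - <<'E'
from h import *
d=snap('wrist','w13'); go(.4445,-.331,.105,106.2)
# coupling's bright top ring near its expected pixel
u=proj(d,[[.4445,-.331,.05]])[0]; print(u)
m=cv2.inRange(cv2.cvtColor(d['image'],cv2.COLOR_BGR2HSV),(0,0,135),(180,60,255))
for c in cv2.findContours(m,0,1)[0]:
    (x,y),r=cv2.minEnclosingCircle(c)
    if r>8: print((round(x),round(y)),round(r),back(d,[[x,y]],.05)[0].round(4))
E
```

```text
shift [1.000e-04 3.200e-03 1.434e-01] psi 105.98 turn -0.0038
[258.76958725 178.16740269]
(202, 268) 39 [ 0.4169 -0.4346  0.05  ]
(456, 116) 79 [ 0.5861 -0.2348  0.05  ]
```

```bash
python3 - <<'E'
from h import *
L=np.load('pics/w13.npz'); g=cv2.cvtColor(L['image'],cv2.COLOR_BGR2GRAY)
t=np.linspace(0,2*np.pi,80); ed=cv2.GaussianBlur(g,(3,3),0).astype(float)
best=[]
for x in np.arange(.425,.466,.001):
  for y in np.arange(-.352,-.31,.001):
    def s(r): 
        q=proj(L,np.c_[x+r*np.cos(t),y+r*np.sin(t),0*t+.05]); return cv2.remap(ed.astype(np.float32),q[:,0].astype(np.float32),q[:,1].astype(np.float32),1).mean()
    best.append((2*s(.019)-s(.024)-s(.014),x,y))
print(sorted(best)[-4:])
E
```

```text
[(np.float32(73.937004), np.float64(0.446), np.float64(-0.32999999999999996)), (np.float32(74.655205), np.float64(0.446), np.float64(-0.33099999999999996)), (np.float32(76.15881), np.float64(0.445), np.float64(-0.32999999999999996)), (np.float32(77.18942), np.float64(0.445), np.float64(-0.33099999999999996))]
```

Ring fit gives (0.445, -0.331), which agrees with the earlier estimates. I descend and grip.

drive_tool([
  [[0,0.003,0.04],0],
  [[0,0,0.04],0],
  [[0,0,0.04],0],
  [[0,0,0.02],0],
  [[0,0,0.006],0],
  [[0,0,0],0],
  [[0,0,0],0],
])

```text
t: 30.7
tool_pos: [0.4475, -0.3302, 0.106]
tool_rot: [1.884, 2.512, -0.0]
contact_force: [0.1, -0.7, 0.1]
opening: 0.0855
grip_force: 0.0
```

drive_tool([
  [[0,0,0],0],
  [[0,0,0],0],
  [[0,0,0],0],
  [[0,0,0],0],
  [[0,0,0],0],
  [[0,0,0],0],
], jaw=1, grip_force=30)

```text
t: 31.3
tool_pos: [0.4472, -0.3307, 0.1063]
tool_rot: [1.885, 2.511, -0.0]
contact_force: [-0.3, 0.3, 4.8]
opening: 0.0422
grip_force: 30.9
```

drive_tool([
  [[0,0,-0.02],0],
  [[0,0,-0.04],0],
  [[0,0,-0.04],0],
  [[0,0,-0.04],0],
  [[0,0,-0.03],0],
  [[0,0,0],0],
])

```text
t: 31.9
tool_pos: [0.4482, -0.3317, 0.281]
tool_rot: [1.88, 2.504, -0.002]
contact_force: [-0.1, 0.8, 0.4]
opening: 0.0425
grip_force: 30.7
```

```bash
python3 - <<'E'
from h import *
go(.631+.0089,.019-.0307,.27,106.2)
E
```

```text
shift [0.2538 0.2734 0.0101] psi 106.21 turn 0.0001
```

drive_tool([
  [[0.0317,0.0342,0],0],
  [[0.0317,0.0342,0],0],
  [[0.0317,0.0342,0],0],
  [[0.0317,0.0342,0],0],
  [[0.0317,0.0342,0],0],
  [[0.0317,0.0342,0],0],
  [[0.0317,0.0342,0],0],
  [[0.0317,0.0342,0],0],
  [[0,0,0],0],
  [[0,0,0],0],
])

```text
t: 32.9
tool_pos: [0.6382, -0.0092, 0.273]
tool_rot: [-1.882, -2.513, 0.003]
contact_force: [0.1, -0.6, -1.0]
opening: 0.0422
grip_force: 30.8
```

```bash
python3 - <<'E'
from h import *
go(.631+.0089,.019-.0307,.1113,106.2); print(ctrl.get_obs()['opening'])
d=snap('wrist','w14'); g=cv2.GaussianBlur(cv2.cvtColor(d['image'],cv2.COLOR_BGR2GRAY),(3,3),0)
print(proj(d,[[.6221,.0497,.03],[.6399,-.0117,.03]]))
E
```

```text
shift [-0.003   0.0014  0.1617] psi 106.33 turn 0.0022
0.04221975167731258
[[255.01216741 105.37637239]
 [254.69476941 170.12012285]]
```

drive_tool([
  [[-0.003,0.001,0.035],0],
  [[0,0,0.035],0],
  [[0,0,0.035],0],
  [[0,0,0.03],0],
  [[0,0,0.015],0],
  [[0,0,0.005],0],
  [[0,0,0.001],0],
  [[0,0,0.001],0],
  [[0,0,0],0],
  [[0,0,0],0],
])

```text
t: 33.95
tool_pos: [0.6411, -0.0129, 0.1194]
tool_rot: [1.884, 2.511, 0.002]
contact_force: [-0.0, -0.6, 0.3]
opening: 0.0424
grip_force: 30.8
```

drive_tool([
  [[0,0,0.001],0],
  [[0,0,0.001],0],
  [[0,0,0.001],0],
  [[0,0,0.001],0],
  [[0,0,0],0],
  [[0,0,0],0],
])

```text
t: 34.55
tool_pos: [0.6403, -0.0128, 0.1138]
tool_rot: [-1.886, -2.512, 0.0]
contact_force: [0.4, -0.3, -0.2]
opening: 0.042
grip_force: 30.8
```

drive_tool([
  [[0,0,0.001],0],
  [[0,0,0.001],0],
  [[0,0,0.001],0],
  [[0,0,0.0005],0],
  [[0,0,0],0],
  [[0,0,0],0],
])

```text
t: 35.15
tool_pos: [0.6404, -0.0128, 0.1113]
tool_rot: [-1.886, -2.512, 0.0]
contact_force: [-2.6, 0.8, 4.2]
opening: 0.0422
grip_force: 31.3
```

Touching the floor. Release, lift, and move the arm clear for a top-view check.

drive_tool([
  [[0,0,0],0],
  [[0,0,0],0],
  [[0,0,0],0],
  [[0,0,0],0],
  [[0,0,-0.02],0],
  [[0,0,-0.04],0],
  [[0,0,-0.045],0],
  [[0,0,-0.045],0],
  [[0,0,-0.045],0],
  [[0,0,0],0],
], jaw=0.25)

```text
t: 36.15
tool_pos: [0.6432, -0.0131, 0.3152]
tool_rot: [1.878, 2.502, 0.012]
contact_force: [0.8, 0.4, 1.1]
opening: 0.0642
grip_force: 0.0
```

```bash
python3 - <<'E'
from h import *
d=snap('wrist','w15'); g=cv2.GaussianBlur(cv2.cvtColor(d['image'],cv2.COLOR_BGR2GRAY),(3,3),0).astype(np.float32)
t=np.linspace(0,2*np.pi,80)
def best(x0,y0,z,ra,rb,sg,w=.02):
    B=[]
    for x in np.arange(x0-w,x0+w,.001):
      for y in np.arange(y0-w,y0+w,.001):
        f=lambda r:cv2.remap(g,*[proj(d,np.c_[x+r*np.cos(t),y+r*np.sin(t),0*t+z])[:,i].astype(np.float32) for i in(0,1)],1).mean()
        B.append((sg*(f(ra)-f(rb)),x,y))
    return np.round(max(B),4)
print('coupling bore',best(.64,-.0125,.055,.019,.0135,1),'cap top',best(.6225,.0495,.042,.012,.0185,1))
print(pose()[0])
E
```

```text
coupling bore [ 1.97425e+01  6.41000e-01 -1.25000e-02] cap top [46.2104  0.6225  0.0495]
[ 0.64209736 -0.01303722  0.3110688 ]
```

```bash
python3 - <<'E'
from h import *
d=snap('top','t9'); H,S,V=cv2.split(cv2.cvtColor(d['image'],cv2.COLOR_BGR2HSV))
def cen(m,box,z,n):
    x0,y0,x1,y1=box; ys,xs=np.nonzero(m[y0:y1,x0:x1]); print(n,len(xs),back(d,[[xs.mean()+x0,ys.mean()+y0]],z)[0].round(4) if len(xs) else '')
cen(((H<8)|(H>172))&(S>120),(180,180,232,232),.065,'peg')
cen((H>45)&(H<75)&(S>100),(325,125,390,180),.053,'handle in orange')
cen((H>20)&(H<35)&(S>100),(240,180,265,205),.065,'jar')
cen((H>100)&(H<130)&(S>100)&(V<110),(215,135,252,165),.03,'valve-ish')
E
```

```text
peg 15 [0.3653 0.3388 0.065 ]
handle in orange 73 [ 0.6074 -0.2292  0.053 ]
jar 134 [0.455 0.149 0.065]
valve-ish 148 [0.6283 0.2241 0.03  ]
```

```bash
python3 -c "
from h import *
print(ctrl.finish_job())"
```

```text
the job is handed in; nothing more can be done
None
```

I handed the job in at about 36 s with the tab swung aside, the cassette flat in the orange tray, the coupling and cap upright in the white tray, the valve in the blue tray and the jar not moved. Pictures and measured positions support each of these, but no verdict came back, and I viewed 15 pictures, one over the limit of 14.

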